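Crank the ware lift level with the drying shelf

TASK

Raise the freshly glazed cup on the hand-cranked ware lift: turn the crank on top of the lift's tall grey housing clockwise (seen from above), more than one full turn, until the lift's tray is level with the drying shelf beside it, then let go of the crank. Do not touch the cup, and keep it standing on the tray. The similar crank on the lower housing belongs to the decorating wheel and does not move the lift.

Things in the scene. Friction and masses are not known exactly. Their poses are not given: they have to be found in the camera images.
- lift_crank_hub (a point): On the vertical axis of the crank atop the ware lift's grey housing (100 x 100 x 144 mm tall), 186 mm up. Grip: dark wood, upright, 24 mm diameter, 55 mm tall; its centre is 55 mm along this point's own -x axis (which turns with the crank), at the same height. It spins freely on its pin: a gripper may keep its heading round the circle. Crank arm: top 29 mm below; above that, all round, is clear.
- tray_top (a point): Top-face centre of the lift's plywood tray (120 x 120 x 12 mm) beyond the housing, carrying the cup. It moves only up and down: one crank turn clockwise from above raises it 40 mm, anticlockwise lowers it. It starts lowest, 30 mm up, and must rise 52 to 66 mm; no stop near there. The crank needs about 4 N at the grip and stays where it is left.
- shelf_top (a point): Top-face centre of the drying shelf: a fixed plywood board, 130 x 120 x 12 mm, on four thin legs beside the tray (gap 17 to 20 mm), 82 to 96 mm above the table; a small terracotta bowl stands on it.
- cup_center (a point): The freshly glazed white cup, 68 mm across the rim and 60 mm tall, loose on the tray near its middle. The point is its centre, half-way up; z points up out of its mouth.
Things that resemble listed ones, but are neither listed nor needed, are in the scene too. What is shaped like the part that bears cup_center but blue is not meant.

How it is judged (in metres and radians):
At the end, for the whole second after the job is handed in: The tray's top face is within 10 mm of the height of the drying shelf's top face, with the cup standing upright (within 10 degrees) on the tray, its centre within 45 mm of the tray's middle (z of tray_top in the frame of shelf_top between -0.01 and 0.01 m and angle between cup_center's own z axis and vertical below 0.17 rad and distance between cup_center and tray_top below 0.055 m); the robot touches nothing.
It fails at once if the cup is tipped over by more than 25 degrees (angle between cup_center's own z axis and vertical above 0.44 rad).
It fails at once if the robot touches the cup (more than 0.5 N) (contact force between any of the fingers, the arm and cup above 0.5 N).
It also fails if it takes over 51 s, if anything falls off the work surface, if the arm or the gripper's body presses on something with over 40 N, if the wrist force passes 120 N, or if a joint passes its speed limit or range.

ROBOT

A 6-joint arm with a two-finger parallel gripper is mounted at the origin on the work surface. World frame = base frame: x ahead of the robot, y to its left, z up, the work surface at z = 0. Lengths are in m, angles in degrees, forces in N, time in s.
With the tool pointing down it reaches from about 0.375 to 0.75 m from the base axis. Payload 9 kg.
Tool frame: the origin (TCP) lies where the fingers leave the gripper's body, on its centre line; the fingertips stand 73 mm ahead of it and the grasp point (between the pads) lies 54 mm ahead of it (robot.tip_reach is the distance from the TCP to the fingertips, in m); z points along the fingers, y is the direction in which the jaws open and shut (so a half turn about z gives the same grasp; the last joint's range is limited). The gripper opens to 85 mm and grips with 20 to 120 N. Pads are 22 mm wide; open, the fingers measure 114 mm over their backs; the gripper's body (76 mm by 85 mm) begins 54 mm behind the grasp point. The pads swing forward as they close: fully open they stand 13 mm farther back than shut.
Start: joints at [57.829, 5.964, 5.575, 89.605, 0, 77.527], TCP at [0.202, 0.565, 0.304] pointing down, gripper open.
Joint ranges: [-171.21, 171.21], [-48.23, 106.86], [-62.78, 66.21], [-105.2, 120.99], [-86.42, 89.51], [-180, 180]. Speed limits (degrees/s): [127.2, 127.2, 147.25, 180, 180, 180].

INTERFACE

Orientations are given as [roll, pitch, yaw] about the fixed x, y, z axes, in that order (R = Rz(yaw) Ry(pitch) Rx(roll)).
In Python, from plant import robot gives the robot as it stands. Calls block until the motion is done:
- robot.move_pose(position, orientation): joint-space move of the TCP to a pose.
- robot.line_to(position, vel=0.15, rotation=None, guard=None): straight line of the TCP; rotation=None keeps the orientation; vel is the mean speed in m/s. With guard (N) it stops when the force on the tool has changed by that much, and returns True; else False.
- robot.goto_joints(angles): joint-space move.
- robot.set_gripper(opening): finger opening in m; the grip force is fixed at half the most; returns when the fingers have stopped.
- robot.pause(seconds).
- robot.ik(position, orientation): joint angles nearest the present ones, or None.
- robot.observe(): the state.
- robot.grab_frame(name): name is "side" or "top"; returns the picture (420x560x3 uint8, blue, green, red); there is no depth.
- robot.get_calibration(name): a dict with "vertical_fov" (degrees; the focal length in pixels is half the picture's height over the tangent of half this angle, whatever the lens; pixels are square), "cx", "cy" (the principal point, pixels), "rvec" (rotation vector, rad) and "tvec" (3), from world to camera coordinates, as OpenCV has them. Camera axes: x right, y down, z forward; pixel columns grow to the right and rows downward; lengths in m; the calibration is good to about 2 mm. A picture is of the moment at which its call begins. get_calibration takes no time and is no camera call.
A pose or a line that the arm cannot do raises robot.IKError and nothing moves.
- robot.job_done(): hands the job in, once; it reports no verdict.
The state is a dict: "time": time; "q": joint angles; "qvel": joint speeds; "joint_torque": joint torques, N m; "tool_pos": TCP position; "tcp_rot": TCP orientation; "ft_force": force on the tool from outside, world axes, zero at the start; "torque": the same for the moment, N m; "gripper_width": finger opening in m.
Only numpy, scipy, OpenCV 4.12 (cv2) and the standard library are available. Lean on these libraries where they do the work, as an engineer would, in place of code of your own. Each camera call takes 0.05 s, during which the arm holds its last target.

## Working session

There is one attempt and no reset: what is moved stays moved. The work goes in short steps, each a Python script; the robot and the scene stay as the last script left them, time stands still between calls to the robot, and variables do not carry over. Pictures are saved under pics/ and viewed, and the job is handed in when it is done.

```bash
mkdir -p pics; ls
python3 - <<'E'
from plant import robot
import cv2
for n in ("side","top"):
    cv2.imwrite(f"pics/{n}0.png",robot.grab_frame(n)); print(robot.get_calibration(n))
print(robot.observe())
E
```

```text
pics
{'vertical_fov': 54.793706428237805, 'cx': 279.6231318064673, 'cy': 210.80050223600077, 'rvec': array([ 2.27600073, -0.13194527,  0.04679619]), 'tvec': array([-0.61228043,  0.15477309,  1.10411146])}
{'vertical_fov': 53.83602889819139, 'cx': 278.9594617081931, 'cy': 207.56458475120735, 'rvec': array([ 2.15258669, -2.12858535,  0.21070021]), 'tvec': array([-0.0296788 ,  0.62229659,  0.98799101])}
{'time': 0.1, 'q': array([5.78286674e+01, 5.99507238e+00, 5.53125539e+00, 8.96044761e+01,
       1.82473842e-04, 7.75268377e+01]), 'qvel': array([-0.06743609, -0.15810143,  0.04358948, -0.07817207, -0.03457534,
       -0.039965  ]), 'joint_torque': array([ 5.32032966e-03, -5.58202529e+01,  5.04724467e+01,  1.27902839e-02,
       -3.47323776e-04,  4.19033341e-08]), 'tool_pos': array([0.20211163, 0.56470746, 0.30319881]), 'tcp_rot': array([-1.79933358e+02, -1.49282710e-02,  1.60301821e+02]), 'ft_force': array([ 0.41032318, -0.27031369, -0.67778023]), 'torque': array([0.03273282, 0.02286269, 0.04481424]), 'gripper_width': 0.08605267206148876}
```

View pics/side0.png

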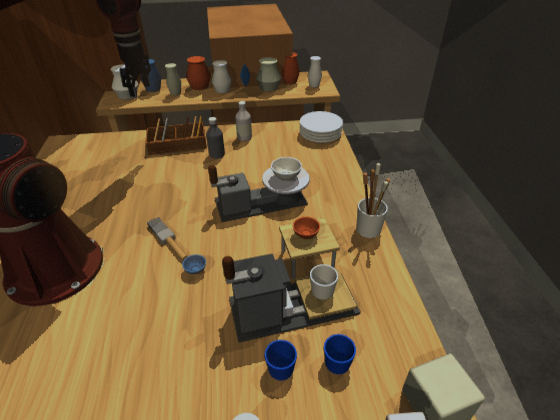

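View pics/top0.png

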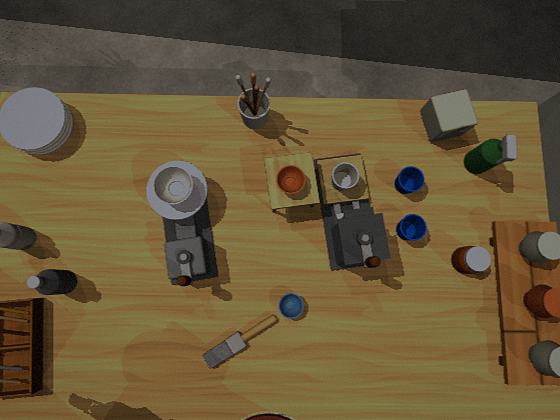

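The side view shows two dark-gripped cranks. One is at side (228,268) / top (372,262), on the tall housing next to the tray with the cup and the shelf with the terracotta bowl. The other is at side (213,175) / top (184,281), on the low housing joined to the decorating wheel. The first fits the description. I'll confirm it in enlarged crops.

Run:
```python
import cv2, numpy as np
a=cv2.imread("pics/side0.png")[205:345,205:365]; b=cv2.imread("pics/top0.png")[145:285,255:415]
f=lambda i:cv2.resize(i,(800,600) if 0 else (640,560),interpolation=cv2.INTER_CUBIC)
g=lambda i:np.clip(255*(i/255.)**0.6,0,255).astype(np.uint8)
cv2.imwrite("pics/side0c.png",g(f(a)));cv2.imwrite("pics/top0c.png",g(f(b)))
```

```text
(no output)
```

View pics/side0c.png

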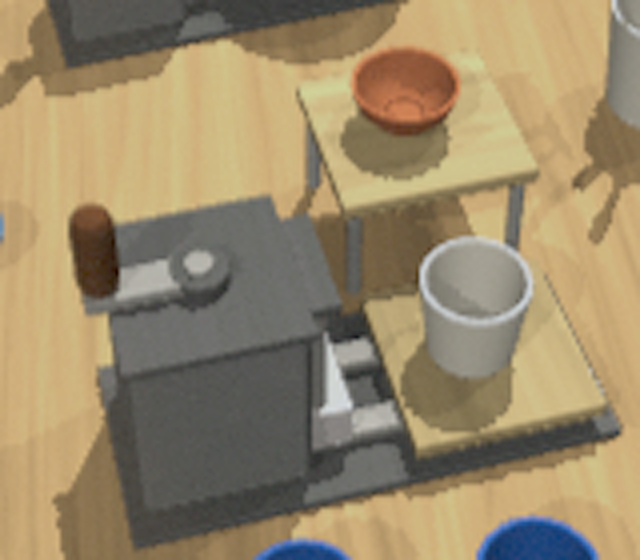

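View pics/top0c.png

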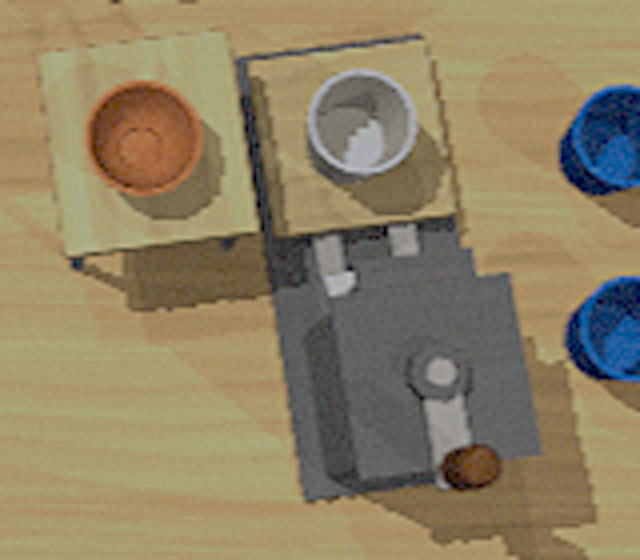

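The crops confirm it. The tall-housing crank has its grip at side (229,268) / top (373,262), and the tray with the white cup hangs off that housing. The shelf with the terracotta bowl is beside it. Next I'll triangulate.

```bash
cat > h.py <<'E'
import numpy as np, cv2
from scipy.optimize import least_squares
from plant import robot
C={}
for n in("side","top"):
    c=robot.get_calibration(n); f=210/np.tan(np.radians(c["vertical_fov"]/2))
    C[n]=(np.array([[f,0,c["cx"]],[0,f,c["cy"]],[0,0,1]]),c["rvec"],c["tvec"])
def proj(n,P):
    K,r,t=C[n]; return cv2.projectPoints(np.asarray(P,float).reshape(-1,1,3),r,t,K,None)[0].reshape(-1,2)
def tri(s,t):
    fn=lambda X: np.r_[proj("side",X)[0]-s, proj("top",X)[0]-t]
    r=least_squares(fn,[.5,0,.1]); return r.x, r.fun
def S(x,y): return np.array([x/4-.375+205,y/4-.375+205])
def T(x,y): return np.array([x/4-.375+255,y/4-.375+145])
def onz(n,p,z):
    r=least_squares(lambda X: proj(n,[X[0],X[1],z])[0]-p,[.5,0]); return r.x
E
python3 - <<'E'
from h import *
np.set_printoptions(precision=4,suppress=True)
for n in C:
    R=cv2.Rodrigues(C[n][1])[0]; print(n,-R.T@C[n][2])
print("grip",*tri(S(96,252),T(472,467)))
print("hubtop",*tri(S(200,262),T(441,371)))
sc=dict(bl=(S(298,92),T(70,252)),br=(S(478,58),T(38,55)),fr=(S(537,172),T(222,30)),fl=(S(350,208),T(258,232)))
for k,v in sc.items(): print(k,*tri(*v))
print("cup rim",*tri(S(475,272),T(362,122)))
for n,l in (("side",[S(415,452),S(608,405)]),("top",[T(283,237),T(458,213),T(422,37),T(248,62)])):
    for p in l: print("tray",n,onz(n,p,.03))
for p in [T(357,478),T(540,453),T(512,273),T(330,300)]: print("hous",onz("top",p,.144))
for p in [S(122,375),S(308,345),S(270,198)]: print("hous s",onz("side",p,.144))
E
```

```text
side [ 0.535  -0.8019  0.8299]
top [ 0.4421 -0.0004  1.0811]
grip [ 0.4847 -0.2234  0.1854] [-0.2103  0.0356 -0.022  -0.2179]
hubtop [ 0.539  -0.214   0.1594] [-0.0917  0.0188 -0.0075 -0.0965]
bl [ 0.6161 -0.0054  0.0843] [ 0.3933 -0.1005  0.0174  0.3677]
br [0.7425 0.0162 0.0816] [-0.0457  0.0149 -0.0002 -0.0434]
fr [ 0.7587 -0.099   0.085 ] [ 0.3004 -0.1005  0.0001  0.3109]
fl [ 0.6325 -0.12    0.089 ] [-0.9358  0.2446 -0.0416 -0.9538]
cup rim [ 0.6998 -0.1843  0.0943] [-0.308   0.0924 -0.0068 -0.335 ]
tray side [ 0.6545 -0.2599]
tray side [ 0.7736 -0.241 ]
tray top [ 0.6382 -0.1435]
tray top [ 0.6557 -0.2579]
tray top [ 0.7744 -0.2373]
tray top [ 0.7554 -0.1215]
hous [ 0.4793 -0.1684]
hous [ 0.4944 -0.2727]
hous [ 0.5976 -0.2603]
hous [ 0.5805 -0.1546]
hous s [ 0.494  -0.2727]
hous s [ 0.5923 -0.2648]
hous s [ 0.5826 -0.1568]
```

Run:
```python
from h import *
np.set_printoptions(precision=2,suppress=True)
hub=np.array([.539,-.214]);
for yaw in (180,150,120,90,-150,0):
  ok=True; q=[]
  for a in np.arange(190,190-540,-30):
    p=hub+.055*np.array([np.cos(np.radians(a)),np.sin(np.radians(a))])
    r=robot.ik([*p,.243],[180,0,yaw]); 
    if r is None: ok=False
    else: q.append(r)
  q=np.array(q); print(yaw,ok,len(q), q.min(0) if len(q) else "",q.max(0) if len(q) else "", robot.ik([.4847,-.2234,.36],[180,0,yaw]))
```

```text
180 True 18 [-40.13  -7.39 -14.    83.12   0.   -40.13] [-29.11  11.87   5.72  83.84   0.   -29.11] [-38.8   -4.44   0.95  95.39   0.   -38.8 ]
150 True 18 [-40.13  -7.39 -14.    83.12   0.   -10.13] [-29.11  11.87   5.72  83.84   0.     0.89] [-38.8   -4.44   0.95  95.39   0.    -8.8 ]
120 True 18 [-40.13  -7.39 -14.    83.12   0.    19.87] [-29.11  11.87   5.72  83.84   0.    30.89] [-38.8   -4.44   0.95  95.39   0.    21.2 ]
90 True 18 [-40.13  -7.39 -14.    83.12   0.    49.87] [-29.11  11.87   5.72  83.84   0.    60.89] [-38.8   -4.44   0.95  95.39   0.    51.2 ]
-150 True 18 [-40.13  -7.39 -14.    83.12   0.   -70.13] [-29.11  11.87   5.72  83.84   0.   -59.11] [-38.8   -4.44   0.95  95.39   0.   -68.8 ]
0 True 18 [-40.13  -7.39 -14.    83.12   0.   139.87] [-29.11  11.87   5.72  83.84   0.   150.89] [-38.8   -4.44   0.95  95.39   0.   141.2 ]
```

Run:
```python
from h import *
np.set_printoptions(precision=4,suppress=True)
robot.move_pose([.4847,-.2234,.36],[180,0,180]); o=robot.observe(); print(o["time"],o["tool_pos"],o["tcp_rot"])
hit=robot.line_to([.4847,-.2234,.243],vel=.12,guard=8); o=robot.observe(); print(hit,o["time"],o["tool_pos"],o["ft_force"],o["gripper_width"])
for n in C: cv2.imwrite(f"pics/{n}1.png",robot.grab_frame(n))
s=cv2.imread("pics/side1.png")[180:345,180:365]; t=cv2.imread("pics/top1.png")[120:285,255:440]
cv2.imwrite("pics/c1.png",cv2.resize(np.hstack([s,t]),(800,357),interpolation=cv2.INTER_CUBIC))
```

```text
3.05 [ 0.4849 -0.2229  0.36  ] [ 179.9951    0.001  -179.9516]
False 4.175 [ 0.485  -0.2237  0.244 ] [-0.4146 -1.2974  0.342 ] 0.08547908041474071
```

View pics/c1.png

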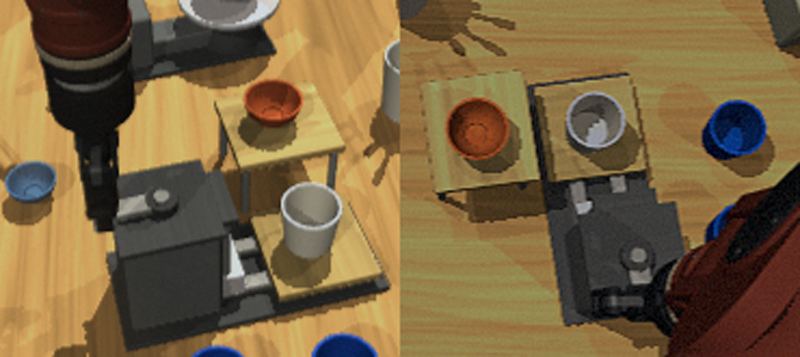

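The fingers straddle the grip, at crop (95,190) in the side view, and nothing was touched on the way down. I'll close the gripper and start turning with a force check.

```bash
cat >> h.py <<'E'
def turn(a0,a1,hub,rad,z=.243,step=15,vel=.06,lim=30):
    n=int(np.ceil(abs(a1-a0)/step))
    for a in np.linspace(a0,a1,n+1)[1:]:
        p=hub+rad*np.array([np.cos(np.radians(a)),np.sin(np.radians(a))])
        robot.line_to([*p,z],vel=vel)
        o=robot.observe(); F=o["ft_force"]
        print("%.1f t%.2f"%(a,o["time"]),o["tool_pos"][:2]-p,F,"w%.4f"%o["gripper_width"])
        if np.linalg.norm(F)>lim: print("STOP force"); return a
    return a1
E
python3 - <<'E'
from h import *
np.set_printoptions(precision=4,suppress=True)
robot.set_gripper(0.0); o=robot.observe(); print(o["time"],o["gripper_width"],o["ft_force"],o["tool_pos"])
if .018<o["gripper_width"]<.03:
    print(turn(189.8,129.8,np.array([.539,-.214]),.055))
E
```

```text
4.8667 0.02251993931518333 [-1.5849  1.906   2.3844] [ 0.4847 -0.2233  0.2432]
174.8 t5.26 [-0.0002  0.0002] [-3.5204  1.4563  5.8119] w0.0221
159.8 t5.65 [-0.0003  0.0003] [-5.0825  2.4097  7.1619] w0.0223
144.8 t6.04 [-0.0003  0.0005] [-5.6231  2.5019  7.8611] w0.0226
129.8 t6.43 [-0.0001  0.0008] [-3.9931  4.197   6.6203] w0.0223
129.8
```

Run:
```python
from h import *
np.set_printoptions(precision=4,suppress=True)
print(turn(129.8,189.8-480,np.array([.539,-.214]),.055))
for n in C: cv2.imwrite(f"pics/{n}2.png",robot.grab_frame(n))
s=cv2.imread("pics/side2.png")[180:345,180:365]; t=cv2.imread("pics/top2.png")[120:285,255:440]
cv2.imwrite("pics/c2s.png",cv2.resize(s,(640,571),interpolation=cv2.INTER_CUBIC))
cv2.imwrite("pics/c2t.png",cv2.resize(t,(640,571),interpolation=cv2.INTER_CUBIC))
```

```text
114.8 t6.83 [0.0001 0.0009] [-2.1211  6.6445  6.4072] w0.0224
99.8 t7.22 [0.0004 0.0009] [-0.5267  5.8337  5.7079] w0.0227
84.8 t7.61 [0.0007 0.0007] [0.7649 4.575  4.8891] w0.0227
69.8 t8.00 [0.0008 0.0004] [3.9498 4.2634 4.4619] w0.0222
54.8 t8.39 [0.0007 0.0001] [3.4115 3.16   4.6461] w0.0228
39.8 t8.78 [ 0.0005 -0.0002] [4.5721 2.1598 4.235 ] w0.0226
24.8 t9.18 [ 0.0003 -0.0004] [3.4511 1.0068 5.8062] w0.0225
9.8 t9.57 [ 0.     -0.0006] [ 1.7346 -0.0583  4.4629] w0.0226
-5.2 t9.96 [-0.0003 -0.0007] [ 0.7357 -1.2151  5.6275] w0.0225
-20.2 t10.35 [-0.0007 -0.0006] [-1.7774  0.8059  6.51  ] w0.0224
-35.2 t10.74 [-0.0009 -0.0003] [-2.5678  1.3861  6.5686] w0.0223
-50.2 t11.13 [-0.0009  0.0001] [-3.8839  3.5442  7.7777] w0.0227
-65.2 t11.53 [-0.0009  0.0004] [-2.9846  4.9177  8.6332] w0.0229
-80.2 t11.92 [-0.0007  0.0006] [-1.2772  4.6998  8.2324] w0.0225
-95.2 t12.31 [-0.0005  0.0008] [0.0937 6.9729 6.7328] w0.0225
-110.2 t12.70 [-0.0003  0.0007] [1.4938 6.1394 7.109 ] w0.0230
-125.2 t13.09 [-0.0001  0.0006] [2.43   5.7807 6.1507] w0.0225
-140.2 t13.48 [-0.      0.0004] [2.5923 3.8515 6.1193] w0.0229
-155.2 t13.88 [-0.      0.0001] [2.3724 3.2496 6.2831] w0.0226
-170.2 t14.27 [-0.0001 -0.0001] [1.7216 1.5649 5.8112] w0.0228
-185.2 t14.66 [-0.0003 -0.0001] [-0.9791  0.3904  7.668 ] w0.0226
-200.2 t15.05 [-0.0005  0.    ] [-2.5206  1.0784  8.0669] w0.0227
-215.2 t15.44 [-0.0005  0.0002] [-3.248   2.5325  9.9902] w0.0227
-230.2 t15.83 [-0.0005  0.0004] [-3.9711  4.3658 10.0209] w0.0224
-245.2 t16.23 [-0.0004  0.0007] [-2.1651  4.6739  9.4283] w0.0223
-260.2 t16.62 [-0.0001  0.0007] [-1.1612  6.2894  9.2468] w0.0227
-275.2 t17.01 [0.0002 0.0007] [1.9497 6.1164 9.1616] w0.0227
-290.2 t17.40 [0.0004 0.0005] [2.6607 6.1125 7.4085] w0.0227
-290.2
```

View pics/c2s.png

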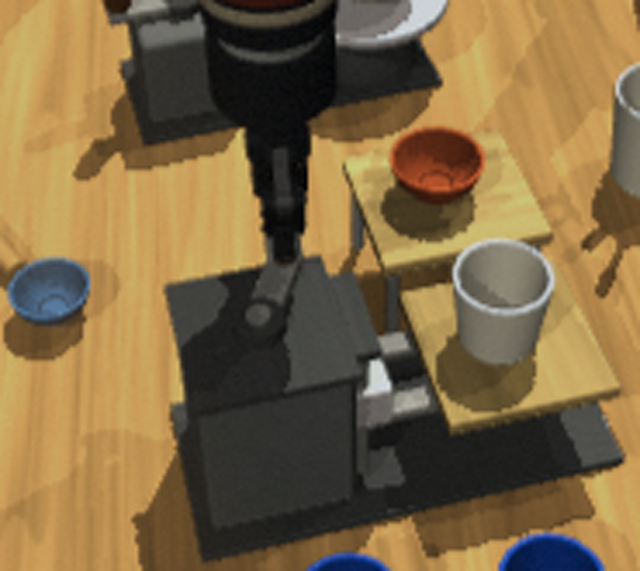

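View pics/c2t.png

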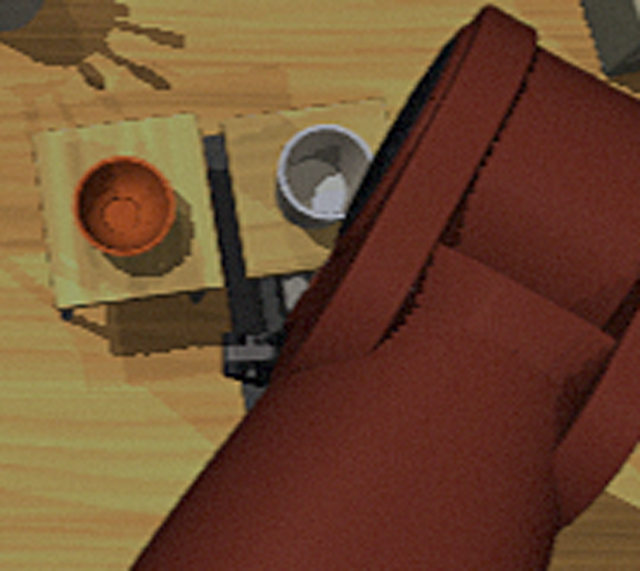

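Run:
```python
import cv2,numpy as np
s=cv2.imread("pics/side2.png")[212:308,275:371]
s=np.clip(255*(s/255.)**.7,0,255).astype(np.uint8)
cv2.imwrite("pics/c2z.png",cv2.resize(s,(576,576),interpolation=cv2.INTER_CUBIC))
t=cv2.imread("pics/top2.png")[140:220,260:380]
t=np.clip(255*(t/255.)**.7,0,255).astype(np.uint8)
cv2.imwrite("pics/c2y.png",cv2.resize(t,(720,480),interpolation=cv2.INTER_CUBIC))
```

```text
(no output)
```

View pics/c2z.png

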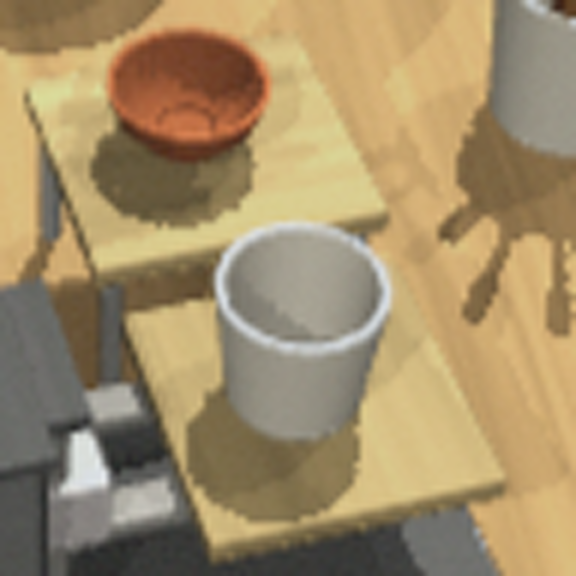

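View pics/c2y.png

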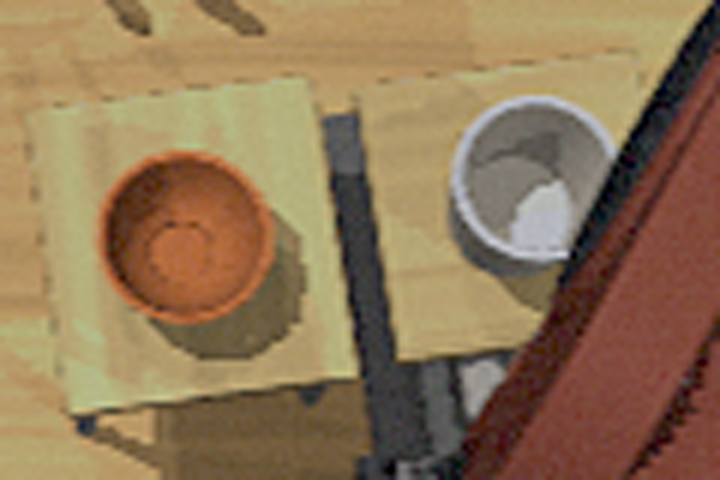

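Run:
```python
from h import *
np.set_printoptions(precision=4,suppress=True)
s=lambda x,y:("side",np.array([(x+.5)/6-.5+275,(y+.5)/6-.5+212]))
t=lambda x,y:("top",np.array([(x+.5)/6-.5+260,(y+.5)/6-.5+140]))
def fit(L,W,obs,x0):
    # obs: (ix,iy,(cam,pix))
    def pts(v,ix,iy):
        c,sn=np.cos(v[3]),np.sin(v[3]); dx,dy=ix*L/2,iy*W/2
        return [v[0]+c*dx-sn*dy,v[1]+sn*dx+c*dy,v[2]]
    fn=lambda v:np.concatenate([proj(o[0],pts(v,i,j))[0]-o[1] for i,j,o in obs])
    r=least_squares(fn,x0,loss='soft_l1'); J=r.jac; cov=np.linalg.inv(J.T@J)*.25
    print(r.x[:3],np.degrees(r.x[3]),"sd",np.sqrt(np.diag(cov))[:3]); print(r.fun.reshape(-1,2)); return r.x
# 130 along x?
sh=[(-1,1,s(27,92)),(-1,-1,s(97,270)),(1,-1,s(386,209)),(-1,1,t(68,412)),(-1,-1,t(358,378)),(1,-1,t(308,78)),(1,1,t(30,108))]
fit(.13,.12,sh,[.69,-.05,.085,.17]); fit(.12,.13,sh,[.69,-.05,.085,.17])
tr=[(-1,1,s(126,318)),(-1,-1,s(210,545)),(1,-1,s(503,480)),(-1,1,t(396,362)),(1,1,t(355,95))]
fit(.12,.12,tr,[.7,-.19,.083,.17])
```

```text
[ 0.6864 -0.0519  0.0888] 8.17057480036991 sd [0.0006 0.0007 0.0016]
[[-0.689  -1.4593]
 [-0.3097  0.5678]
 [ 0.8524  0.9057]
 [-0.2831  0.4545]
 [ 0.0088 -0.113 ]
 [ 0.5751 -0.7859]
 [-0.724   0.0451]]
[ 0.6845 -0.0515  0.0939] 8.529618365242174 sd [0.001  0.0024 0.0029]
[[-0.2016 -4.2996]
 [ 1.6286  0.249 ]
 [-0.7966  1.0715]
 [-2.5699 -0.7446]
 [ 1.9625 -2.1789]
 [ 2.7485  0.8571]
 [-2.786   2.5383]]
[ 0.7061 -0.1881  0.0805] 8.290522781745075 sd [0.0008 0.0008 0.0014]
[[-1.249  -0.3766]
 [-0.2853  0.5455]
 [ 0.6662  0.1888]
 [ 0.0735  0.2835]
 [-0.4292 -1.571 ]]
```

Shelf top fits at z ≈ 0.085–0.089. The tray is at about 0.083 from the crank count, 0.0805 from the fit. I'll turn 38° more (about 4 mm), let go, retreat, and check with an unobstructed view.

Run:
```python
from h import *
np.set_printoptions(precision=4,suppress=True)
hub=np.array([.539,-.214]); a=turn(-290.2,-328.2,hub,.055)
robot.set_gripper(.085); o=robot.observe(); print(o["time"],o["gripper_width"],o["ft_force"],o["tool_pos"])
p=o["tool_pos"]
robot.line_to([p[0],p[1],.37],vel=.12); 
robot.move_pose([.42,.30,.40],[180,0,180]); o=robot.observe(); print(o["time"],o["ft_force"])
for n in C: cv2.imwrite(f"pics/{n}3.png",robot.grab_frame(n))
s=cv2.imread("pics/side3.png")[212:308,275:371]
t=cv2.imread("pics/top3.png")[140:220,260:380]
g=lambda i:np.clip(255*(i/255.)**.7,0,255).astype(np.uint8)
cv2.imwrite("pics/c3s.png",cv2.resize(g(s),(576,576),interpolation=cv2.INTER_CUBIC))
cv2.imwrite("pics/c3t.png",cv2.resize(g(t),(720,480),interpolation=cv2.INTER_CUBIC))
```

```text
-302.9 t17.85 [0.0005 0.0003] [2.8412 3.9779 7.2777] w0.0227
-315.5 t18.20 [ 0.0005 -0.    ] [2.8278 2.5298 6.7829] w0.0227
-328.2 t18.55 [ 0.0004 -0.0003] [2.9459 1.7661 5.882 ] w0.0228
19.175 0.0847991854867534 [0.2699 0.5953 0.5696] [ 0.5857 -0.185   0.2429]
22.2417 [-0.2167 -0.1916 -0.2103]
```

View pics/c3s.png

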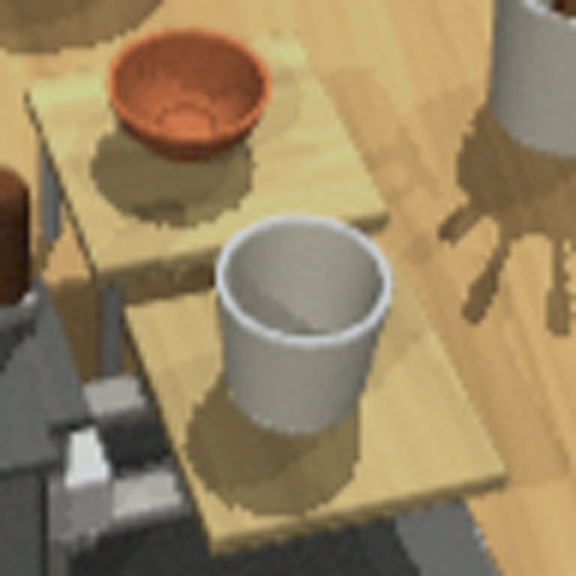

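View pics/c3t.png

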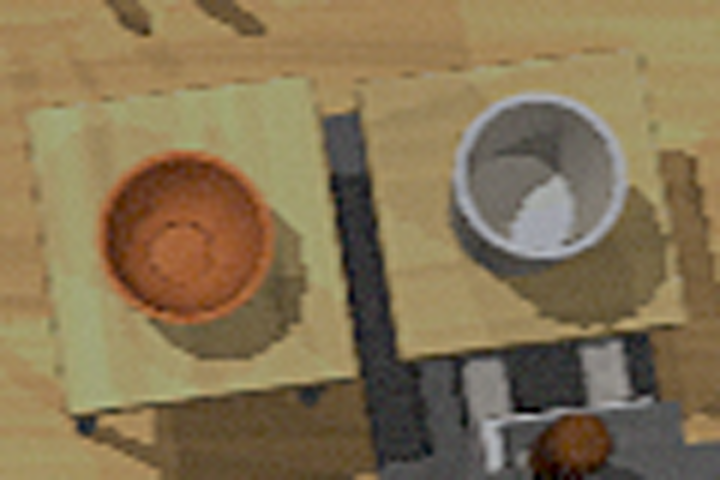

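View pics/side3.png

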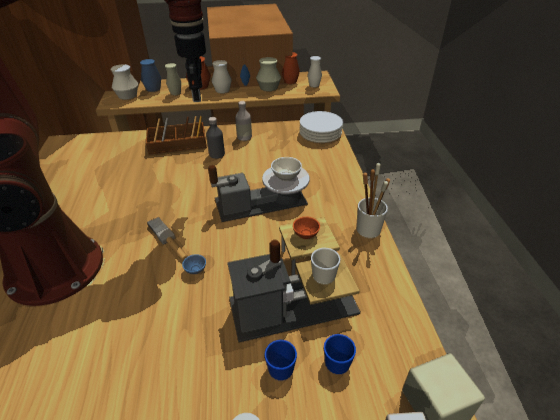

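```bash
cat > fit.py <<'E'
from h import *
np.set_printoptions(precision=4,suppress=True)
s=lambda x,y:("side",np.array([(x+.5)/6-.5+275,(y+.5)/6-.5+212]))
t=lambda x,y:("top",np.array([(x+.5)/6-.5+260,(y+.5)/6-.5+140]))
def fit(L,W,obs,x0):
    def pts(v,ix,iy):
        c,sn=np.cos(v[3]),np.sin(v[3]); dx,dy=ix*L/2,iy*W/2
        return [v[0]+c*dx-sn*dy,v[1]+sn*dx+c*dy,v[2]]
    fn=lambda v:np.concatenate([proj(o[0],pts(v,i,j))[0]-o[1] for i,j,o in obs])
    r=least_squares(fn,x0,loss='soft_l1')
    print(r.x[:3],np.degrees(r.x[3]),"maxres",abs(r.fun).max()); return r.x
E
python3 - <<'E'
from fit import *
sh=[(-1,1,s(27,92)),(-1,-1,s(97,268)),(1,-1,s(386,209)),(1,1,s(303,38)),(-1,1,t(68,412)),(-1,-1,t(358,378)),(1,-1,t(310,77)),(1,1,t(30,110))]
tr=[(-1,1,s(126,310)),(-1,-1,s(211,534)),(1,-1,s(503,470)),(-1,1,t(402,361)),(-1,-1,t(686,323)),(1,-1,t(640,52)),(1,1,t(357,92))]
a=fit(.13,.12,sh,[.69,-.05,.085,.14]); b=fit(.12,.12,tr,[.7,-.19,.083,.14])
# draw predictions
im={n:cv2.imread(f"pics/{n}3.png") for n in C}
def poly(v,L,W,z):
    c,sn=np.cos(v[3]),np.sin(v[3]); return [[v[0]+c*i*L/2-sn*j*W/2,v[1]+sn*i*L/2+c*j*W/2,z] for i,j in((-1,-1),(1,-1),(1,1),(-1,1))]
big={"side":cv2.resize(im["side"][212:308,275:371],(576,576),interpolation=cv2.INTER_CUBIC),"top":cv2.resize(im["top"][140:220,260:380],(720,480),interpolation=cv2.INTER_CUBIC)}
off={"side":(275,212),"top":(260,140)}
for n in C:
  for v,L,W,z,col in((a,.13,.12,a[2],(0,0,255)),(b,.12,.12,b[2],(255,0,0)),):
    P=(proj(n,poly(v,L,W,z))-off[n]+.5)*6-.5
    cv2.polylines(big[n],[P.round().astype(int)],True,col,1)
  cv2.imwrite(f"pics/fit_{n}.png",big[n])
E
```

```text
[ 0.6867 -0.0522  0.0877] 7.888032909058406 maxres 1.371645438306217
[ 0.7053 -0.1888  0.0871] 8.393958019212075 maxres 1.5237891133268135
```

View pics/fit_side.png

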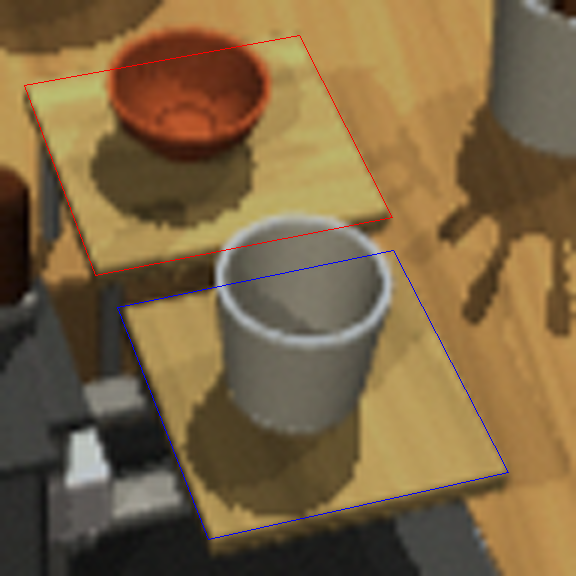

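View pics/fit_top.png

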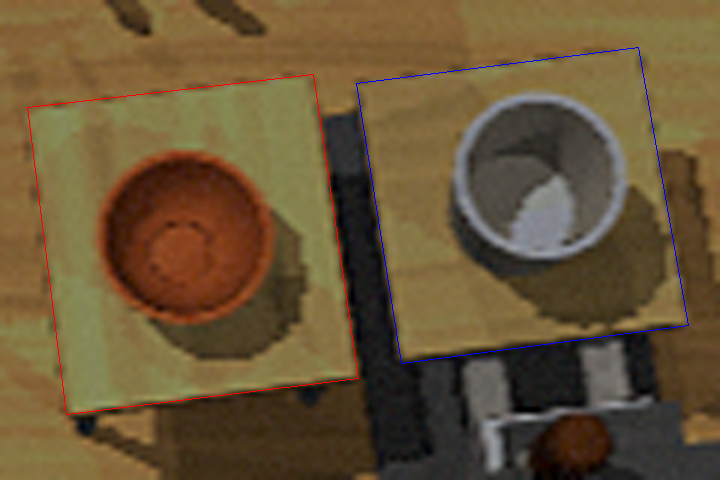

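The two tops agree within about 1 mm: shelf 87.7 mm and tray 87.1 mm by the fit, with the tray at 87.6 mm from the crank count. The cup is upright near the tray middle and the arm is clear. I'm handing it in.

Run:
```python
from plant import robot
robot.job_done(); print(robot.observe()["time"])
```

```text
the job is handed in; nothing more can be done
the job is handed in; nothing more can be done
```

I raised the tray level with the drying shelf and handed the job in. The arm gripped the crank on the tall grey housing and turned it 518° clockwise, about 1.44 turns. It then let go and moved clear, at about 22 s of the 51 s allowed.

- **Tray height:** in the last camera fit, with the arm clear, the tray top was at about 87 mm and the shelf top at about 88 mm. The crank count gives 87.6 mm for the tray. Before the last turn the two measures disagreed by about 3 mm (80.5 mm by fit, 83.3 mm by count). Earlier shelf readings ranged from about 82 to 89 mm (one trial with the board's sides swapped fitted badly), so I trust the shelf height to about 2–3 mm, inside the 10 mm allowed.
- **Cup:** it stands upright near the middle of the tray, judged by eye in both pictures. The arm never went near it.
- **Forces:** the force on the tool stayed at about 12 N or less at every check while turning, and was about zero after letting go.

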